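# Square up a stepped display riser: long side, then tall end

## Task

Check the stepped wooden block on the squaring board: stand it on the board, push one of its long sides flush up against the steel bar so that it touches, then turn it a quarter turn and leave it standing on the board, let go, with its tall end flush against the bar. Leave the plain block of the same wood where it is.

Things in the scene. Friction and masses are not known exactly. Their poses are not given: they have to be found in the camera images.
- riser: Workpiece: loose stepped wooden riser, 0.17 kg. Tall part 60 long x 46 wide x 75 mm high; a low step 45 long x 46 x 25 high sticks out of one end. Origin: underside centre of the tall part; z up; tall end at x = +30 mm, step's end at x = -75, long sides at y = +-23. Starts upright on the table beside the board, +x within 1.2 rad of world +x. Grip across the 46 mm near the top.
- bar: Steel angle fixed on the far side of a plywood board (12 mm thick, top clear, fixed). Upright flange 220 mm long (y), 25 high, 5 thick. Origin: middle of its front face (faces the robot), level with the board's top, 12 mm over the table. x points away from the robot, square into the bar; z up. The board reaches 165 mm in front of the bar. Turned up to 0.3 rad.
- plain_block: Bystander, loose: a plain rectangular block of the same wood with no step, 105 (x) x 46 (y) x 75 mm high, upright on the table on the other side of the board. Origin at the centre of its underside. Leave it alone.

How it is judged (in metres and radians):
On the way:
1. the stepped block stands on the board with a long side against the steel bar, touching it (more than 0.3 N) and within 10 degrees of flush (z of riser in the frame of bar between -0.008 and 0.008 m and angle between riser's own z axis and vertical below 0.17 rad and y of riser in the frame of bar between -0.1 and 0.1 m and x of riser in the frame of bar between -0.038 and -0.015 m and angle between the y axis of riser and the x axis of bar, either way round below 0.175 rad and contact force between riser and bar above 0.3 N).
At the end, for the whole second after the job is handed in: The stepped block stands upright and at rest on the board (within 8 mm in height, 10 degrees of tilt), its tall end towards the bar, within 12 mm of touching it and 10 degrees of square to it, its middle within 100 mm of the bar's middle (z of riser in the frame of bar between -0.008 and 0.008 m and angle between riser's own z axis and vertical below 0.17 rad and y of riser in the frame of bar between -0.1 and 0.1 m and x of riser in the frame of bar between -0.042 and -0.02 m and angle between the x axis of riser and the x axis of bar, either way round below 0.175 rad and linear speed of riser below 0.02 m/s and angular speed of riser below 0.2 rad/s).
It fails at once if the plain block is moved by more than 30 mm (distance of plain_block from where it was at the start of the episode above 0.03 m).
It also fails if it takes over 56 s, if anything falls off the work surface, if the arm or the gripper's body presses on something with over 40 N, if the wrist force passes 120 N, or if a joint passes its speed limit or range.

## Robot

A 7-joint arm with a two-finger parallel gripper is mounted at the origin on the work surface. World frame = base frame: x ahead of the robot, y to its left, z up, the work surface at z = 0. Lengths are in mm, angles in rad, forces in N, time in s.
With the tool pointing down it reaches from about 400 to 875 mm from the base axis. Payload 4.4 kg.
Tool frame: the origin (TCP) lies on the centre line of the jaws, within the pads' length; the fingertips stand 14 mm ahead of it and the grasp point (between the pads) lies 5 mm behind it; z points along the fingers, x is the direction in which the jaws open and shut, and the axes are right-handed (so a half turn about z gives the same grasp; the last joint's range is limited). The gripper opens to 85 mm and grips with 20 to 120 N. Pads are 22 mm wide; open, the fingers measure 114 mm over their backs; the gripper's body (76 mm by 85 mm) begins 54 mm behind the grasp point. The pads swing forward as they close: fully open they stand 13 mm farther back than shut.
Start: joints at [1.057, 0.628, 0.038, 1.517, -0.027, 0.996, -0.02], TCP at [281.467, -585.913, 245.313] pointing down, gripper open.
Joint ranges: [-3.06, 3.06], [-0.37, 2.12], [-1.25, 1.32], [0.18, 2.47], [-1.1, 4.24], [0.23, 1.98], [-2.94, 2.94]. Speed limits (rad/s): [2.57, 2.57, 3.14, 3.14, 3.14, 3.14, 3.14].

## Interface

Orientations are given as [roll, pitch, yaw] about the fixed x, y, z axes, in that order (R = Rz(yaw) Ry(pitch) Rx(roll)).
In Python, from cell import ctrl gives the robot as it stands.
- The arm moves only by the tool send_rows, never from a script. Its argument "commands" is a list of rows, each a list of 5 numbers: the finger opening in mm, from 0 to 85.4, then the shift along the tool's x, y, z in mm, then the turn about the tool's z in degrees. In form: [[grip, x, y, z, roll], ...]. A call has 1 to 5 rows; each row is the pose to reach, as a shift and turn from the pose measured when the call began, along the tool's axes at that moment; what a row does not reach only later rows make up. A row lasts 1/10 s, in which the tool goes at most 50 mm and 8.59 degrees, less where a joint would pass 70% of its speed; a pose out of reach is approached as far as the arm can. A call with a gripper value outside its range is refused whole. The fingers move at their own pace and stop on an object; the grip force is fixed at half the most. Time passes only in rows, so rows that repeat a pose let the fingers close. It gives the time, the measured TCP pose, the force and the opening at its end, in the units of the state.
- ctrl.read_state(): the state, without advancing time (a new reading comes with each control period).
- ctrl.get_image(name): name is "scene" or "top" or "wrist"; returns the picture (400x640x3 uint8, red, green, blue); there is no depth.
- ctrl.camera_params(name): a dict with "fx", "fy", "cx", "cy" (pixels), "cam_to_world" (4x4, takes a point from camera to world coordinates). Camera axes: x right, y down, z forward; pixel columns grow to the right and rows downward; lengths in mm; the calibration is good to about 2 mm. A picture is of the moment at which its call begins: read the wrist's pose just before it. camera_params takes no time and is no camera call; for the wrist camera it gives the pose at the moment of the call.
- ctrl.finish_job(): hands the job in, once; it reports no verdict.
The state is a dict: "clock": time; "qpos": joint angles; "qd": joint speeds; "tau": joint torques, N m; "eef_pos": TCP position; "tool_rot": TCP orientation; "force": force on the tool from outside, world axes, zero at the start; "torque": the same for the moment, N m; "width": finger opening in mm.
Only numpy, scipy, OpenCV 4.12 (cv2) and the standard library are available. Lean on these libraries where they do the work, as an engineer would, in place of code of your own. Each camera call takes 0.05 s, during which the arm holds its last target.

## Working session

There is one attempt and no reset: what is moved stays moved. The work goes in short steps, Python scripts to look and compute and a tool call to move; the robot and the scene stay as the last step left them, time stands still between calls to the robot, and variables do not carry over. Pictures are saved under pics/ and viewed, and the job is handed in when it is done.

Besides the shell and the picture viewer there is one more tool, called after "Emit:" in YAML: its name, and indented under it one key for each argument. send_rows: Moves the arm, as the interface text tells. Its arguments: {"type":"object","properties":{"commands":{"type":"array"}},"required":["commands"]}

```bash
ls; mkdir -p pics; python3 - <<'E'
from cell import ctrl
import cv2
s=ctrl.read_state();print({k:s[k] for k in('clock','eef_pos','tool_rot','force','width')})
for n in('scene','top','wrist'):
    cv2.imwrite(f'pics/{n}0.png',ctrl.get_image(n)[:,:,::-1])
    p=ctrl.camera_params(n);print(n,p)
E
```

```text
pics
{'clock': 0.0, 'eef_pos': array([ 281.17844722, -585.34006614,  244.38713074]), 'tool_rot': array([ 3.14154587e+00,  1.94273961e-03, -1.12298382e+00]), 'force': array([0.62435172, 0.32375905, 0.50599616]), 'width': 85.44944909023698}
scene {'fx': 468.50448993164304, 'fy': 468.50448993164304, 'cx': 319.13134777730073, 'cy': 196.6825418159634, 'cam_to_world': array([[-7.38092629e-01,  3.73340371e-01, -5.61993095e-01,
         1.21179544e+03],
       [ 6.74614897e-01,  4.21549608e-01, -6.05962597e-01,
         7.34964490e+02],
       [ 1.06776675e-02, -8.26385440e-01, -5.63003634e-01,
         7.02525308e+02],
       [ 0.00000000e+00,  0.00000000e+00,  0.00000000e+00,
         1.00000000e+00]])}
top {'fx': 479.6092233180473, 'fy': 479.6092233180473, 'cx': 315.69380856484986, 'cy': 200.42206167921412, 'cam_to_world': array([[ 1.71642538e-02, -9.78489884e-01,  2.05579511e-01,
         2.39757959e+02],
       [-9.99851765e-01, -1.70761431e-02,  2.20292449e-03,
         1.06485248e+00],
       [ 1.35496583e-03, -2.05586849e-01, -9.78637937e-01,
         1.44050042e+03],
       [ 0.00000000e+00,  0.00000000e+00,  0.00000000e+00,
         1.00000000e+00]])}
wrist {'fx': 320.8341390084915, 'fy': 320.8341390084915, 'cx': 313.5438617804222, 'cy': 203.07885782069454, 'cam_to_world': array([[ 4.33685372e-01, -8.66347801e-01, -2.47706449e-01,
         3.43585207e+02],
       [-9.01063692e-01, -4.17313088e-01, -1.18042408e-01,
        -5.54676042e+02],
       [-1.10536311e-03,  2.74392553e-01, -9.61617130e-01,
         3.73900834e+02],
       [ 0.00000000e+00,  0.00000000e+00,  0.00000000e+00,
         1.00000000e+00]])}
```

View pics/scene0.png

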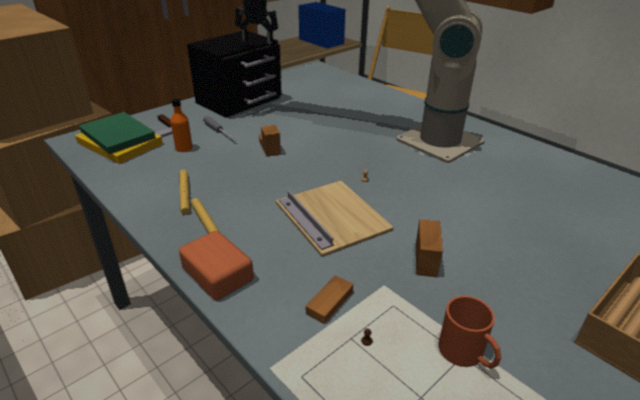

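View pics/top0.png

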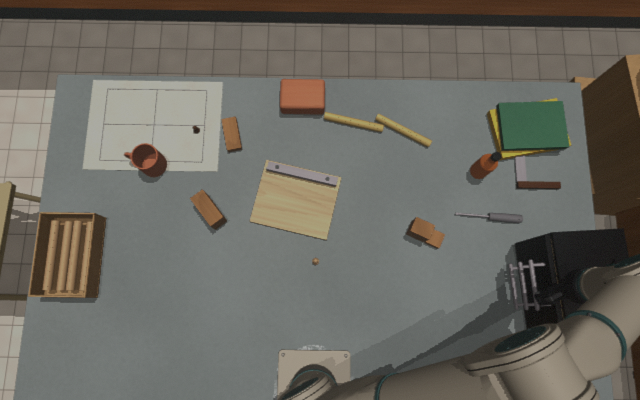

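View pics/wrist0.png

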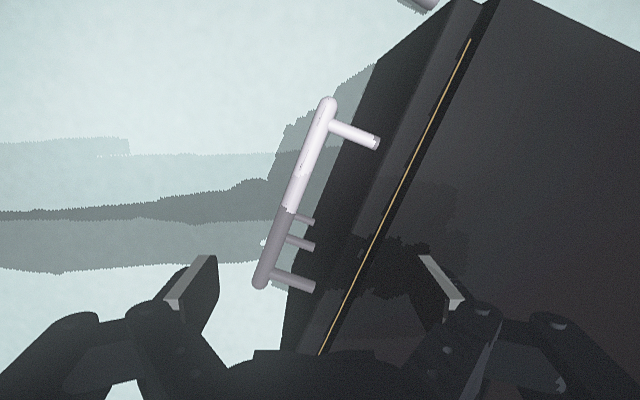

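The scene shows the riser at about (270,139), the board and bar at (335,215) and the plain block at (430,247). In the top view the riser is at (425,232) with its step to the lower right, the board at (295,203) with the bar along its upper edge, and the plain block at (208,210). The wrist view shows only the black cabinet.

```bash
python3 - <<'E'
import cv2,numpy as np
a=cv2.imread('pics/top0.png');b=cv2.imread('pics/scene0.png')
f=lambda i,x,y,w,h,s:cv2.resize(i[y:y+h,x:x+w],None,fx=s,fy=s,interpolation=cv2.INTER_CUBIC)
cv2.imwrite('pics/z1.png',np.hstack([f(a,395,205,60,50,6),f(b,240,110,60,50,6)]))
cv2.imwrite('pics/z2.png',np.hstack([f(a,240,150,120,100,3.3),f(b,270,175,120,100,3.3)]))
E
```

```text
(no output)
```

View pics/z1.png

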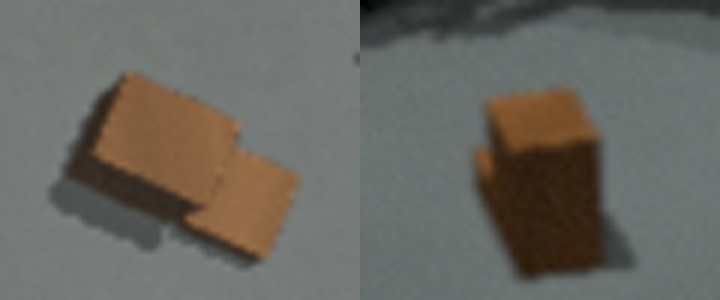

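View pics/z2.png

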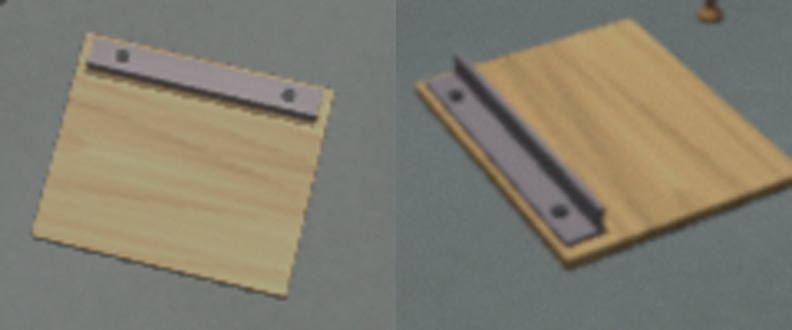

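```bash
cat >h.py <<'E'
import numpy as np,cv2
from cell import ctrl
def ray(p,uv):
    T=np.array(p['cam_to_world']);d=T[:3,:3]@np.array([(uv[0]-p['cx'])/p['fx'],(uv[1]-p['cy'])/p['fy'],1.]);return T[:3,3],d/np.linalg.norm(d)
def onz(p,uv,z):
    o,d=ray(p,uv);return o+d*(z-o[2])/d[2]
def tri(p1,a,p2,b):
    o1,d1=ray(p1,a);o2,d2=ray(p2,b)
    t=np.linalg.lstsq(np.c_[d1,-d2],o2-o1,rcond=None)[0]
    A=o1+d1*t[0];B=o2+d2*t[1];return (A+B)/2,np.linalg.norm(A-B)
E
python3 - <<'E'
from h import *
np.set_printoptions(precision=1,suppress=True)
P=ctrl.camera_params('top');S=ctrl.camera_params('scene')
def c(z,x0,y0,s):return ((np.array(z)+.5)/s-.5+[x0,y0])
t=c([(127,73),(240,125),(208,210),(93,157)],395,205,6)
s=c([(128,100),(215,90),(238,138),(143,148)],240,110,6)
print('top centre',tri(P,t.mean(0),S,s.mean(0)))
for u in t:print(onz(P,u,75))
print('step');
for u in c([(298,178),(262,262),(187,218)],395,205,6):print(onz(P,u,25))
print('board')
for u in c([(87,33),(333,90),(286,297),(33,236)],240,150,3.3):print(onz(P,u,12))
tb=c([(87,33),(333,90),(286,297)],240,150,3.3);sb=c([(566-396,268),(415-396,85),(629-396,18)],270,175,3.3)
for a,b in zip(tb,sb):print('tri board',tri(P,a,S,b))
print('bar')
b=c([(87,62),(316,116),(87,69),(316,122)],240,150,3.3)
for u,z in zip(b,[37,37,12,12]):print(onz(P,u,z))
E
```

```text
top centre (array([ 451.8, -305.3,   73.4]), np.float64(2.5386299945268145))
[ 483.4 -285.8   75. ]
[ 459.1 -339.3   75. ]
[ 417.8 -322.7   75. ]
[ 442.3 -268.4   75. ]
step
[ 441.  -379.6   25. ]
[ 399.  -360.3   25. ]
[ 420.2 -324.    25. ]
board
[666.2 160.4  12. ]
[615.  -70.9  12. ]
[420.5 -29.6  12. ]
[472.5 202.3  12. ]
tri board (array([669.2, 160.5,   4.3]), np.float64(1.9636756807049445))
tri board (array([616.3, -71.8,  10. ]), np.float64(2.2136305894891612))
tri board (array([421.4, -30.4,  10.4]), np.float64(2.240696373153416))
bar
[631.  156.5  37. ]
[583.7 -54.3  37. ]
[631.2 159.   12. ]
[584.1 -55.3  12. ]
```

```bash
cat >>h.py <<'E'
from scipy.spatial.transform import Rotation as Ro
np.set_printoptions(precision=2,suppress=True)
def plan(x,y,z,yawdeg):
    s=ctrl.read_state();R=Ro.from_euler('xyz',s['tool_rot'])
    d=R.inv().apply(np.array([x,y,z])-s['eef_pos'])
    yw=np.degrees(s['tool_rot'][2]); r=-((yawdeg-yw+180)%360-180)
    print('t',round(s['clock'],2),'pos',s['eef_pos'],'rot',np.degrees(s['tool_rot']),'F',s['force'],'w',round(s['width'],1),'q',s['qpos'])
    print('-> shift',d,'roll',round(r,2))
E
python3 -c "
from h import *
plan(452,-304,200,-24.4)"
```

```text
t 0.15 pos [ 281.29 -585.48  244.59] rot [-180.      0.08  -64.34] F [-0.29 -0.51 -0.35] w 85.1 q [ 1.06  0.63  0.04  1.52 -0.03  1.   -0.02]
-> shift [-179.75 -275.75   44.87] roll -39.94
```

Emit:
send_rows:
  commands:
    - [85, -20, -30, 0, -6]
    - [85, -45, -70, 0, -14]
    - [85, -70, -108, 0, -22]
    - [85, -95, -146, 0, -30]
    - [85, -118, -181, 0, -38]

```text
clock: 0.65
eef_pos: [394.2, -398.6, 244.7]
tool_rot: [-3.14, 0.001, -0.453]
force: [0.1, 0.3, 0.8]
width: 84.9
```

```bash
python3 -c "
from h import *
plan(452,-304,200,-24.4)"
```

```text
t 0.65 pos [ 394.21 -398.56  244.67] rot [-179.92    0.08  -25.97] F [0.14 0.29 0.83] w 84.9 q [ 0.84  0.5  -0.15  1.77  0.09  0.88  0.2 ]
-> shift [  10.6  -110.26   44.8 ] roll -1.57
```

Emit:
send_rows:
  commands:
    - [85, 4, -40, 15, -1]
    - [85, 8, -80, 30, -1.5]
    - [85, 10.5, -110, 45, -1.5]
    - [85, 10.5, -110, 45, -1.5]
    - [85, 10.5, -110, 45, -1.5]

```text
clock: 1.15
eef_pos: [451.8, -303.6, 199.4]
tool_rot: [-3.14, 0.002, -0.425]
force: [-0.5, 0.4, -0.0]
width: 84.8
```

```bash
python3 -c "
from h import *
plan(452,-304,200,-24.4)
P=ctrl.camera_params('wrist')
np.savez('w1.npz',**P)
cv2.imwrite('pics/w1.png',ctrl.get_image('wrist')[:,:,::-1])"
```

```text
t 1.15 pos [ 451.81 -303.64  199.43] rot [-179.93    0.14  -24.37] F [-0.49  0.39 -0.02] w 84.8 q [ 0.65  0.54 -0.16  1.86  0.12  0.75  0.  ]
-> shift [ 0.32  0.25 -0.57] roll 0.03
```

View pics/w1.png

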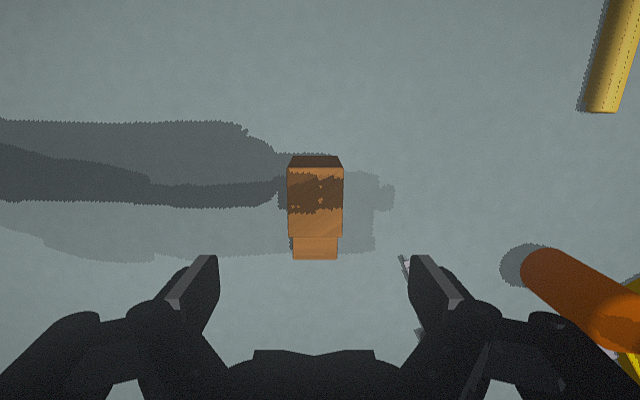

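The wrist picture shows the riser's top face between columns 287–344 and rows 167–237, with its step at rows 237–259, and it lies square to the jaws.

```bash
python3 -c "
from h import *
P=np.load('w1.npz')
c=[(286.5,167),(344,167),(343.5,237),(287.5,237)]
for u in c: print(onz(P,u,75))
m=np.mean(c,0);print(onz(P,m,75),onz(P,(315.2,202),75))
T=ctrl.camera_params('top');S=ctrl.camera_params('scene')
t=((np.array([(127,73),(240,125),(208,210),(93,157)])+.5)/6-.5+[395,205]).mean(0)
s=((np.array([(128,100),(215,90),(238,138),(143,148)])+.5)/6-.5+[240,110]).mean(0)
print(tri(T,t,P,m),tri(S,s,P,m))
for a in [((288,202),),((343.5,202),)]: print(onz(P,a[0],75))
"
```

```text
[ 442.69 -269.06   75.  ]
[ 484.45 -287.92   75.  ]
[ 460.86 -342.86   75.  ]
[ 417.57 -323.34   75.  ]
[ 451.78 -304.95   75.  ] [ 451.64 -304.89   75.  ]
(array([ 451.28, -305.47,   70.99]), np.float64(1.0004728398783804)) (array([ 452.16, -305.72,   73.68]), np.float64(1.3656094090135351))
[ 431.27 -295.7    75.  ]
[ 472.83 -314.46   75.  ]
```

Emit:
send_rows:
  commands:
    - [85, 0.5, 1.5, 35, 0]
    - [85, 0.5, 1.5, 75, 0]
    - [85, 0.5, 1.5, 110, 0]
    - [85, 0.5, 1.5, 135, 0]
    - [85, 0.5, 1.5, 145, 0]

```text
clock: 1.7
eef_pos: [449.1, -307.6, 52.9]
tool_rot: [3.141, 0.005, -0.43]
force: [-0.1, -0.2, 0.2]
width: 85.4
```

Emit:
send_rows:
  commands:
    - [70, 0, 0, 0, 0]
    - [50, 0, 0, 0, 0]
    - [35, 0, 0, 0, 0]
    - [35, 0, 0, 0, 0]
    - [35, 0, 0, 0, 0]

```text
clock: 2.2
eef_pos: [449.9, -308.6, 54.5]
tool_rot: [3.14, 0.002, -0.431]
force: [-0.7, -0.8, 6.7]
width: 45.0
```

```bash
python3 -c "
from h import *
plan(451.8,-305,200,-24.4)
cv2.imwrite('pics/w2.png',ctrl.get_image('wrist')[:,:,::-1])"
```

```text
t 2.2 pos [ 449.9  -308.61   54.46] rot [179.94   0.1  -24.68] F [-0.66 -0.85  6.72] w 45.0 q [ 0.62  0.77 -0.1   1.95  0.17  0.44 -0.04]
-> shift [  -0.04   -3.92 -145.55] roll -0.28
```

View pics/w2.png

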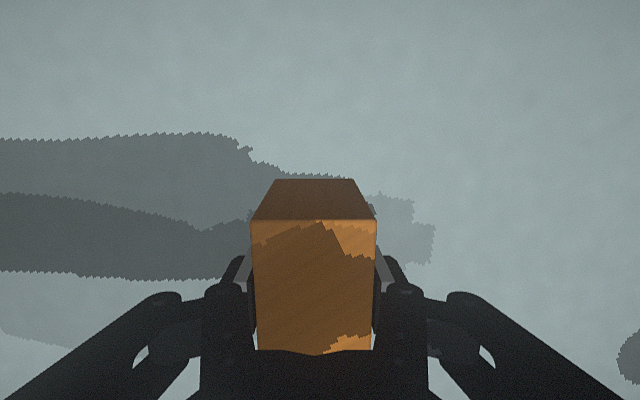

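The wrist picture shows the block held squarely between both pads, with the top face at columns 250–376 and rows 220–350. Next is the lift.

Emit:
send_rows:
  commands:
    - [35, 0, 0, -20, 0]
    - [35, 0, 0, -50, 0]
    - [35, 0, 0, -80, 0]
    - [35, 0, 0, -90, 0]
    - [35, 0, 0, -90, 0]

```text
clock: 2.75
eef_pos: [451.0, -309.1, 146.0]
tool_rot: [3.14, -0.002, -0.431]
force: [0.6, 1.4, -1.3]
width: 45.6
```

```bash
python3 -c "
from h import *
plan(551.3,75.1,144.5,-12.4)
cv2.imwrite('pics/w3.png',ctrl.get_image('wrist')[:,:,::-1])"
```

```text
t 2.75 pos [ 450.98 -309.07  145.96] rot [179.91  -0.1  -24.67] F [ 0.56  1.36 -1.28] w 45.6 q [ 0.64  0.62 -0.14  1.9   0.14  0.63 -0.02]
-> shift [ -69.22 -390.97    0.72] roll -12.27
```

View pics/w3.png

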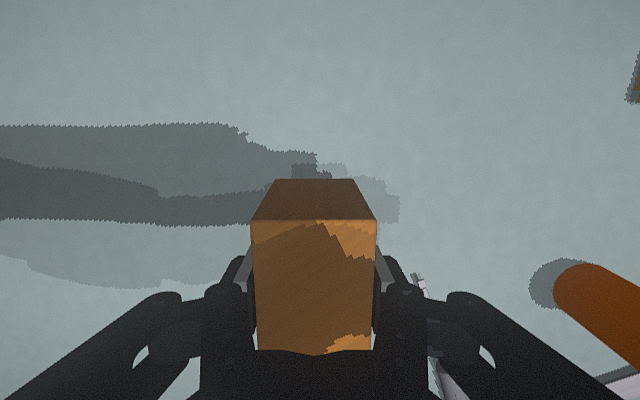

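The block rose with the gripper. Its outline is unchanged in the wrist view (rows 180–350), so it hasn't slipped. I'll carry it to the board at moderate speed.

Emit:
send_rows:
  commands:
    - [35, -5, -25, 0, -2]
    - [35, -12, -62, 0, -4]
    - [35, -20, -103, 0, -7]
    - [35, -28, -145, 0, -10]
    - [35, -34, -185, 0, -12]

```text
clock: 3.3
eef_pos: [495.3, -124.2, 142.6]
tool_rot: [3.141, 0.005, -0.219]
force: [-0.3, 0.1, -1.4]
width: 44.8
```

```bash
python3 -c "
from h import *
plan(551.3,75.1,144.5,-12.4)"
```

```text
t 3.3 pos [ 495.32 -124.2   142.65] rot [179.96   0.27 -12.57] F [-0.25  0.1  -1.42] w 44.8 q [ 0.3   0.59 -0.17  1.99  0.17  0.58 -0.2 ]
-> shift [  11.27 -206.7    -2.06] roll -0.17
```

Emit:
send_rows:
  commands:
    - [35, 2, -40, 0, 0]
    - [35, 4, -80, 0, 0]
    - [35, 7, -120, 0, 0]
    - [35, 9, -160, 0, 0]
    - [35, 11, -190, 0, 0]

```text
clock: 3.8
eef_pos: [546.6, 62.1, 140.6]
tool_rot: [3.141, 0.008, -0.217]
force: [-0.4, -0.3, -0.8]
width: 45.1
```

```bash
python3 -c "
from h import *
plan(551.3,75.1,100,-12.4)"
```

```text
t 3.8 pos [546.59  62.06 140.58] rot [179.97   0.44 -12.41] F [-0.4  -0.33 -0.82] w 45.1 q [-0.07  0.63 -0.14  1.89  0.14  0.64 -0.51]
-> shift [  2.11 -13.76  40.56] roll -0.01
```

Emit:
send_rows:
  commands:
    - [35, 1, -8, 15, 0]
    - [35, 2, -14, 30, 0]
    - [35, 2, -14, 40, 0]
    - [35, 2, -14, 40, 0]
    - [35, 2, -14, 40, 0]

```text
clock: 4.3
eef_pos: [550.8, 73.7, 100.0]
tool_rot: [3.14, 0.009, -0.219]
force: [0.1, -0.2, -0.9]
width: 45.3
```

```bash
python3 -c "
from h import *
plan(551.3,75.1,67.5,-12.4)
np.savez('w4.npz',**ctrl.camera_params('wrist'))
cv2.imwrite('pics/w4.png',ctrl.get_image('wrist')[:,:,::-1])
a=ctrl.get_image('top')[:,:,::-1];b=ctrl.get_image('scene')[:,:,::-1]
f=lambda i,x,y,w,h,s:cv2.resize(i[y:y+h,x:x+w],None,fx=s,fy=s,interpolation=cv2.INTER_CUBIC)
cv2.imwrite('pics/z4.png',np.hstack([f(a,240,150,120,100,3.3),f(b,270,155,120,100,3.3)]))
"
```

```text
t 4.3 pos [550.79  73.74  99.99] rot [179.89   0.51 -12.52] F [ 0.06 -0.21 -0.86] w 45.3 q [-0.1   0.7  -0.12  1.9   0.15  0.56 -0.54]
-> shift [ 0.5  -1.5  32.48] roll -0.12
```

View pics/w4.png

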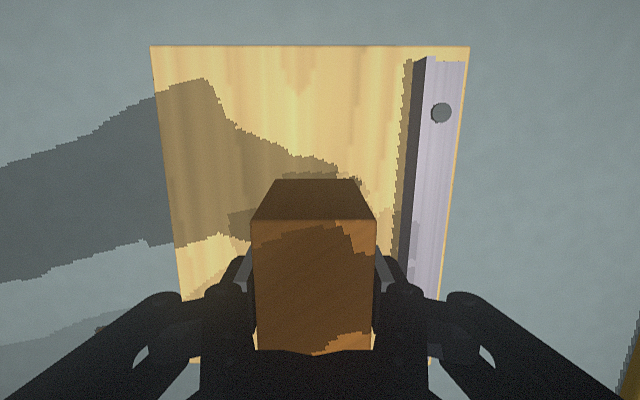

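View pics/z4.png

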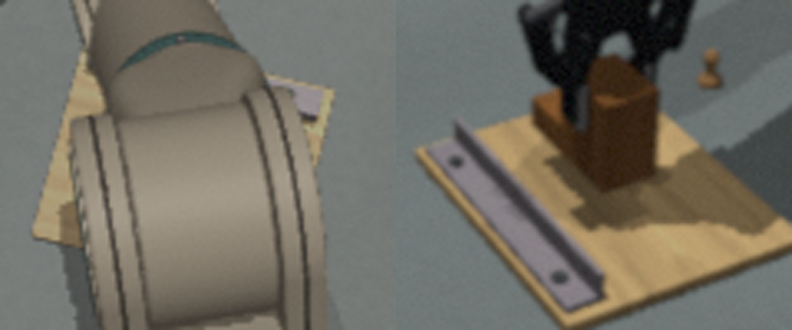

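The block hangs level above the board, parallel to the bar. In the wrist view the flange's dark front face runs from (413–427, 58) down to about (400–410, 280).

```bash
python3 -c "
from h import *
P=np.load('w4.npz')
g=cv2.imread('pics/w4.png')
for r in (70,120,170,220,260): print(r,g[r,396:440,0].tolist())
for l,z in (([(413.5,60),(401,250)],12),([(427,60),(413,250)],37)):
  a=[onz(P,u,z) for u in l];d=a[0]-a[1];print(a,np.degrees(np.arctan2(-d[0],d[1])))
"
```

```text
70 [135, 141, 140, 141, 146, 140, 137, 145, 90, 89, 96, 94, 94, 94, 93, 93, 82, 72, 70, 74, 75, 66, 73, 74, 73, 72, 72, 70, 64, 120, 201, 190, 186, 181, 189, 188, 187, 185, 183, 180, 177, 181, 180, 182]
120 [140, 146, 144, 122, 125, 88, 96, 92, 93, 92, 88, 92, 97, 74, 71, 73, 77, 80, 78, 74, 77, 70, 78, 73, 73, 211, 197, 193, 191, 190, 193, 194, 194, 193, 191, 199, 157, 129, 78, 88, 108, 115, 115, 110]
170 [85, 88, 94, 96, 93, 94, 94, 97, 82, 76, 72, 68, 84, 76, 74, 80, 80, 75, 74, 58, 169, 205, 196, 194, 192, 199, 195, 198, 192, 185, 188, 188, 188, 194, 200, 190, 190, 191, 190, 190, 187, 185, 189, 192]
220 [77, 80, 78, 81, 74, 75, 70, 74, 72, 74, 75, 72, 70, 70, 65, 86, 197, 187, 173, 179, 173, 184, 185, 185, 180, 179, 183, 180, 184, 187, 181, 183, 190, 190, 180, 187, 181, 185, 182, 178, 176, 183, 187, 177]
260 [59, 74, 69, 70, 72, 64, 70, 71, 72, 71, 63, 58, 177, 183, 176, 181, 181, 180, 167, 168, 175, 180, 176, 178, 175, 181, 181, 186, 183, 180, 181, 182, 182, 184, 174, 177, 175, 180, 180, 179, 175, 176, 177, 173]
[array([632.01, 159.14,  12.  ]), array([606.09,  33.24,  12.  ])] -11.632763798766558
[array([631.71, 155.62,  37.  ]), array([609.12,  44.18,  37.  ])] -11.45706750979485
```

```bash
python3 -c "
from h import *
P=np.load('w4.npz')
for l,z in (([(412,70),(408.5,120),(403.7,170)],12),([(424.8,70),(420.6,120),(415.7,170),(411.2,220),(407.5,260)],37)):
  a=np.array([onz(P,u,z) for u in l]);k=np.polyfit(a[:,1],a[:,0],1);print('yaw',-np.degrees(np.arctan(k[0])),'x at y=51.5',np.polyval(k,51.5))
"
```

```text
yaw -12.74235147356517 x at y=51.5 607.395582698818
yaw -12.630613915254107 x at y=51.5 607.7358324402725
```

The bar is at yaw −12.6° with its face through (607.5, 51.5), as in the first view. Now I'll lower the block onto the board.

Emit:
send_rows:
  commands:
    - [35, 0.5, -1.5, 12, 0]
    - [35, 0.5, -1.5, 24, 0]
    - [35, 0.5, -1.5, 30, 0]
    - [35, 0.5, -1.5, 31, 0]
    - [35, 0.5, -1.5, 31, 0]

```text
clock: 4.95
eef_pos: [552.0, 75.9, 69.6]
tool_rot: [3.141, 0.008, -0.218]
force: [0.9, -0.1, -1.4]
width: 45.6
```

Emit:
send_rows:
  commands:
    - [35, 0, 0, 0.5, 0]
    - [35, 0, 0, 1, 0]
    - [35, 0, 0, 1.5, 0]
    - [35, 0, 0, 1.5, 0]
    - [35, 0, 0, 1.5, 0]

```text
clock: 5.45
eef_pos: [552.1, 75.9, 68.3]
tool_rot: [3.141, 0.007, -0.218]
force: [0.3, -0.2, -1.0]
width: 45.4
```

```bash
python3 -c "
from h import *
plan(588,67,67,-12.5)"
```

```text
t 5.45 pos [552.05  75.91  68.25] rot [179.96   0.42 -12.48] F [ 0.32 -0.19 -1.03] w 45.4 q [-0.11  0.76 -0.11  1.91  0.16  0.49 -0.55]
-> shift [37.03  0.93  0.98] roll 0.02
```

Emit:
send_rows:
  commands:
    - [35, 0, 0, 0.7, 0]
    - [35, 0, 0, 1.4, 0]
    - [35, 0, 0, 2, 0]
    - [35, 0, 0, 2, 0]
    - [35, 0, 0, 2, 0]

```text
clock: 5.95
eef_pos: [552.0, 75.9, 66.4]
tool_rot: [3.141, 0.007, -0.218]
force: [-0.8, -0.2, 2.7]
width: 45.3
```

The block stands on the board: Fz went from −1 to +2.7. The gap to the bar is about 36 mm, so I'll slide it over.

Emit:
send_rows:
  commands:
    - [35, 8, 0, 0, 0]
    - [35, 16, 0, 0, 0]
    - [35, 24, 0, 0, 0]
    - [35, 31, 0, 0, 0]
    - [35, 32, 0, 0, 0]

```text
clock: 6.45
eef_pos: [584.1, 68.8, 66.4]
tool_rot: [3.141, 0.007, -0.219]
force: [-3.1, -0.2, 6.3]
width: 45.2
```

```bash
python3 -c "
from h import *
plan(588,67,67,-12.5)"
```

```text
t 6.45 pos [584.06  68.78  66.45] rot [179.97   0.4  -12.52] F [-3.08 -0.23  6.26] w 45.2 q [-0.09  0.79 -0.12  1.82  0.16  0.55 -0.53]
-> shift [ 4.23  0.89 -0.58] roll -0.02
```

Emit:
send_rows:
  commands:
    - [35, 1, 0, 0, 0]
    - [35, 2, 0, 0, 0]
    - [35, 3, 0, 0, 0]
    - [35, 3.5, 0, 0, 0]
    - [35, 4, 0, 0, 0]

```text
clock: 6.95
eef_pos: [587.0, 68.1, 66.5]
tool_rot: [3.141, 0.009, -0.219]
force: [-3.4, 0.5, 6.8]
width: 45.2
```

Emit:
send_rows:
  commands:
    - [35, 0.5, 0, 0, 0]
    - [35, 1, 0, 0, 0]
    - [35, 1.5, 0, 0, 0]

```text
clock: 7.25
eef_pos: [587.4, 68.1, 66.6]
tool_rot: [3.14, 0.011, -0.219]
force: [-4.6, 0.4, 5.0]
width: 45.5
```

Emit:
send_rows:
  commands:
    - [35, 1, 0, 0, 0]
    - [35, 2, 0, 0, 0]
    - [35, 3, 0, 0, 0]
    - [35, 4, 0, 0, 0]
    - [35, 4, 0, 0, 0]

```text
clock: 7.75
eef_pos: [588.4, 67.9, 66.7]
tool_rot: [3.139, 0.018, -0.219]
force: [-10.4, 1.6, 11.6]
width: 45.2
```

```bash
python3 -c "
from h import *
plan(588,67,67,-12.5)
np.savez('w5.npz',**ctrl.camera_params('wrist'))
cv2.imwrite('pics/w5.png',ctrl.get_image('wrist')[:,:,::-1])
b=ctrl.get_image('scene')[:,:,::-1]
f=lambda i,x,y,w,h,s:cv2.resize(i[y:y+h,x:x+w],None,fx=s,fy=s,interpolation=cv2.INTER_CUBIC)
cv2.imwrite('pics/z5.png',f(b,270,155,120,100,6))
"
```

```text
t 7.75 pos [588.39  67.87  66.66] rot [179.86   1.01 -12.55] F [-10.36   1.56  11.62] w 45.2 q [-0.08  0.79 -0.12  1.8   0.15  0.58 -0.52]
-> shift [-0.2   0.94 -0.34] roll -0.05
```

View pics/w5.png

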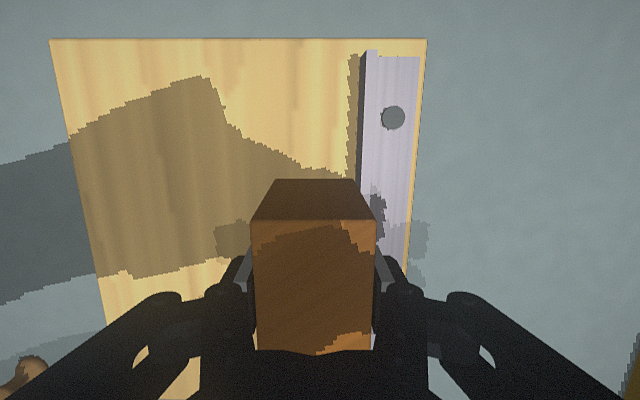

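View pics/z5.png

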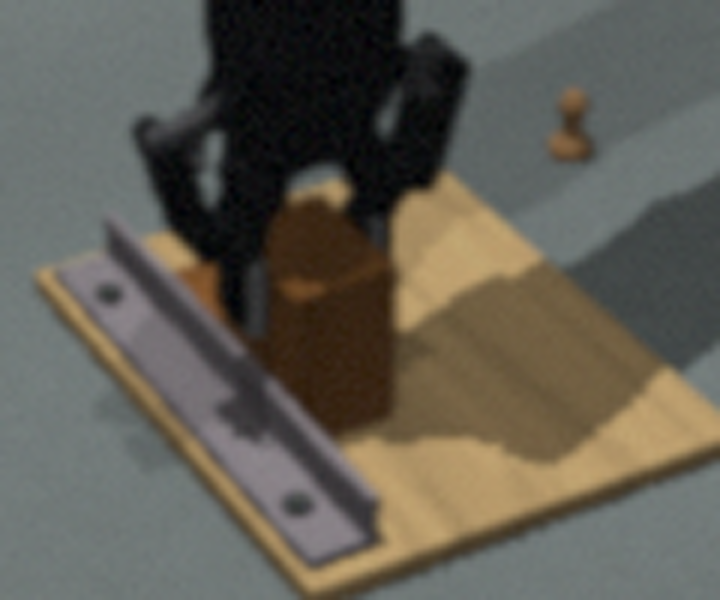

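The block is in contact: force along −x is now 10 N against about 3 N while sliding. The TCP stands at bar x ≈ −22 mm, and the pictures show the long side flush along the bar at the same yaw (−12.5°). I'll back off, lift and turn it.

Emit:
send_rows:
  commands:
    - [35, -6, 0, -0.5, 0]
    - [35, -15, 0, -5, 0]
    - [35, -30, 0, -20, 0]
    - [35, -45, 0, -40, 0]
    - [35, -50, 0, -50, 0]

```text
clock: 8.35
eef_pos: [539.7, 79.1, 118.7]
tool_rot: [3.14, 0.017, -0.218]
force: [0.2, 0.4, -1.1]
width: 45.3
```

Emit:
send_rows:
  commands:
    - [35, 0, 0, 0, 5]
    - [35, 0, 0, 0, 12]
    - [35, 0, 0, 0, 20]
    - [35, 0, 0, 0, 28]
    - [35, 0, 0, 0, 36]

```text
clock: 8.85
eef_pos: [540.5, 78.9, 118.7]
tool_rot: [3.131, 0.011, -0.852]
force: [-0.1, -0.6, -2.1]
width: 45.6
```

Emit:
send_rows:
  commands:
    - [35, 0, 0, 0, 8]
    - [35, 0, 0, 0, 16]
    - [35, 0, 0, 0, 24]
    - [35, 0, 0, 0, 32]
    - [35, 0, 0, 0, 39]

```text
clock: 9.35
eef_pos: [541.3, 78.7, 118.7]
tool_rot: [3.128, 0.002, -1.538]
force: [-0.1, 0.4, -0.9]
width: 45.2
```

```bash
python3 -c "
from h import *
plan(540.3,71.6,100,-102.5)"
```

```text
t 9.35 pos [541.26  78.71 118.71] rot [179.22   0.09 -88.13] F [-0.15  0.39 -0.95] w 45.2 q [-0.35  0.68  0.24  1.91 -0.27  0.6  -1.47]
-> shift [ 7.1   0.93 18.71] roll 14.37
```

Emit:
send_rows:
  commands:
    - [35, 2, 0, 4, 5]
    - [35, 4, 0.5, 9, 10]
    - [35, 7, 1, 14, 14.5]
    - [35, 7, 1, 18, 14.5]
    - [35, 7, 1, 18, 14.5]

```text
clock: 9.85
eef_pos: [540.3, 71.8, 100.2]
tool_rot: [3.128, -0.002, -1.789]
force: [-1.2, 0.4, -1.8]
width: 45.0
```

```bash
python3 -c "
from h import *
plan(540.3,71.6,68,-102.5)
np.savez('w6.npz',**ctrl.camera_params('wrist'))
cv2.imwrite('pics/w6.png',ctrl.get_image('wrist')[:,:,::-1])
b=ctrl.get_image('scene')[:,:,::-1]
f=lambda i,x,y,w,h,s:cv2.resize(i[y:y+h,x:x+w],None,fx=s,fy=s,interpolation=cv2.INTER_CUBIC)
cv2.imwrite('pics/z6.png',f(b,270,155,120,100,6))
"
```

```text
t 9.85 pos [540.25  71.79 100.2 ] rot [ 179.2    -0.13 -102.51] F [-1.18  0.35 -1.83] w 45.0 q [-0.37  0.71  0.29  1.93 -0.36  0.56 -1.62]
-> shift [ 0.1  -0.54 32.19] roll -0.01
```

View pics/w6.png

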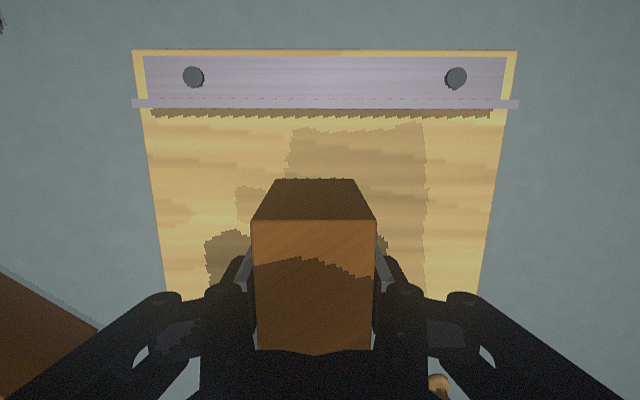

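View pics/z6.png

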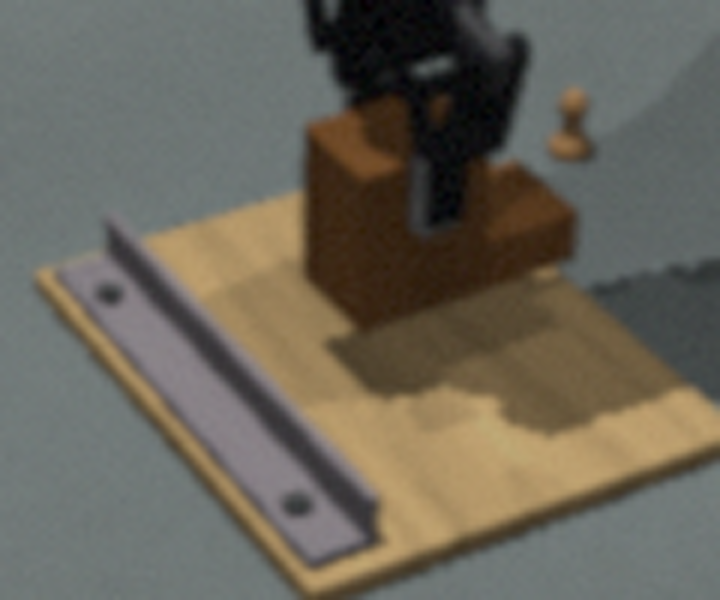

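The block hangs over the board with its tall end facing the bar. In the wrist view the flange runs level at row 104, so the block is square to it, roughly in the middle. I'll lower it and slide it to the bar.

Emit:
send_rows:
  commands:
    - [35, 0, 0, 12, 0]
    - [35, 0, 0, 24, 0]
    - [35, 0, 0, 30, 0]
    - [35, 0, 0, 31, 0]
    - [35, 0, 0, 32, 0]

```text
clock: 10.45
eef_pos: [540.0, 71.8, 68.3]
tool_rot: [3.128, -0.002, -1.79]
force: [0.8, -1.3, -1.0]
width: 45.1
```

Emit:
send_rows:
  commands:
    - [35, 0, 0, 0.5, 0]
    - [35, 0, 0, 1, 0]
    - [35, 0, 0, 1, 0]

```text
clock: 10.75
eef_pos: [540.1, 71.8, 67.5]
tool_rot: [3.128, -0.002, -1.79]
force: [-0.9, -0.1, -1.0]
width: 45.2
```

Emit:
send_rows:
  commands:
    - [35, 0, -8, 0, 0]
    - [35, 0, -16, 0, 0]
    - [35, 0, -24, 0, 0]
    - [35, 0, -31, 0, 0]
    - [35, 0, -32, 0, 0]

```text
clock: 11.25
eef_pos: [572.8, 64.4, 67.1]
tool_rot: [3.13, -0.002, -1.79]
force: [-0.3, -0.0, -0.8]
width: 45.4
```

```bash
python3 -c "
from h import *
plan(574.3,58.7,67,-102.5)"
```

```text
t 11.25 pos [572.82  64.36  67.12] rot [ 179.32   -0.1  -102.57] F [-0.34 -0.03 -0.84] w 45.4 q [-0.33  0.8   0.27  1.86 -0.37  0.55 -1.6 ]
-> shift [ 5.2  -2.68  0.09] roll -0.07
```

Emit:
send_rows:
  commands:
    - [35, 0, -1, 0.5, 0]
    - [35, 0, -2, 0.8, 0]
    - [35, 0, -2.5, 1, 0]
    - [35, 0, -3.5, 1, 0]
    - [35, 0, -4.5, 1, 0]

```text
clock: 11.75
eef_pos: [573.3, 64.2, 67.0]
tool_rot: [3.122, -0.002, -1.79]
force: [-10.2, 0.9, 17.1]
width: 45.0
```

Emit:
send_rows:
  commands:
    - [35, 0, -1, 0.4, 0]
    - [35, 0, -2, 0.5, 0]
    - [35, 0, -2, 0.5, 0]

```text
clock: 12.05
eef_pos: [573.3, 64.2, 67.1]
tool_rot: [3.118, -0.001, -1.789]
force: [-5.2, -0.2, 11.4]
width: 45.0
```

```bash
python3 -c "
from h import *
plan(574.3,58.7,67,-102.5)"
```

```text
t 12.05 pos [573.29  64.19  67.12] rot [ 178.63   -0.07 -102.52] F [-5.25 -0.21 11.41] w 45.0 q [-0.32  0.8   0.27  1.84 -0.37  0.57 -1.6 ]
-> shift [ 5.14 -2.18  0.08] roll -0.02
```

It no longer moves forward and pushes back with 5–10 N, so it is touching. I'll ease the push and open the gripper, then raise.

Emit:
send_rows:
  commands:
    - [35, 0, 0, 0, 0]
    - [50, 0, 0, 0, 0]
    - [65, 0, 0, 0, 0]
    - [85, 0, 0, 0, 0]
    - [85, 0, 0, 0, 0]

```text
clock: 12.55
eef_pos: [573.4, 64.2, 67.0]
tool_rot: [3.118, -0.001, -1.789]
force: [1.0, 0.1, 0.1]
width: 85.0
```

Emit:
send_rows:
  commands:
    - [85, 0, 0, -5, 0]
    - [85, 0, 0, -20, 0]
    - [85, 0, 0, -50, 0]
    - [85, 0, 0, -90, 0]
    - [85, 0, 0, -125, 0]

```text
clock: 13.05
eef_pos: [576.7, 63.5, 194.8]
tool_rot: [3.119, -0.001, -1.79]
force: [1.5, 0.2, -1.0]
width: 85.2
```

Emit:
send_rows:
  commands:
    - [85, 0, 20, 0, 0]
    - [85, 0, 45, 0, 0]
    - [85, 0, 60, 0, 0]
    - [85, 0, 60, 0, 0]
    - [85, 0, 60, 0, 0]

```text
clock: 13.55
eef_pos: [519.1, 76.5, 197.2]
tool_rot: [3.121, -0.0, -1.79]
force: [0.3, 0.5, -0.6]
width: 84.8
```

```bash
python3 -c "
from h import *
plan(574.3,58.7,67,-102.5)
np.savez('w7.npz',**ctrl.camera_params('wrist'))
cv2.imwrite('pics/w7.png',ctrl.get_image('wrist')[:,:,::-1])
b=ctrl.get_image('scene')[:,:,::-1]
f=lambda i,x,y,w,h,s:cv2.resize(i[y:y+h,x:x+w],None,fx=s,fy=s,interpolation=cv2.INTER_CUBIC)
cv2.imwrite('pics/z7.png',f(b,270,155,120,100,6))
"
```

```text
t 13.55 pos [519.08  76.51 197.21] rot [ 178.84   -0.02 -102.53] F [ 0.28  0.52 -0.59] w 84.8 q [-0.44  0.55  0.37  1.91 -0.29  0.76 -1.7 ]
-> shift [  5.36 -60.39 129.02] roll -0.03
```

View pics/w7.png

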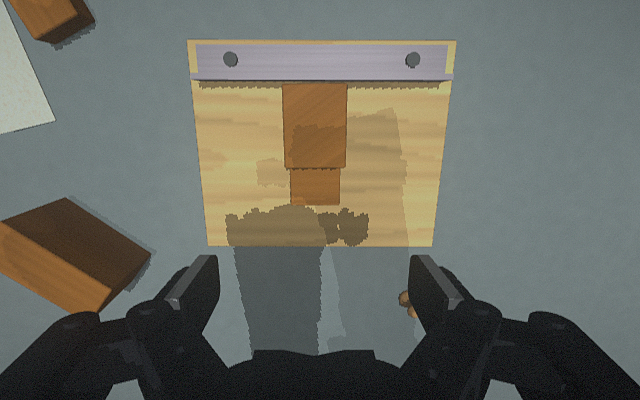

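View pics/z7.png

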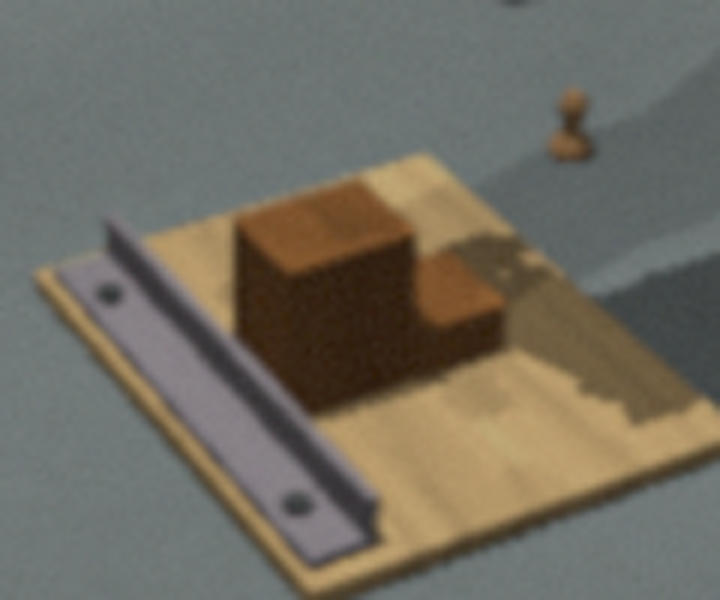

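The block stands alone on the board. In the wrist view its top face covers (283,84)–(346,167), square to the flange at row 80. The plain block at left is untouched. Next I'll check the final pose in numbers.

```bash
python3 -c "
from h import *
P=np.load('w7.npz');S=ctrl.camera_params('scene')
c=[(283,83.5),(347,83.5),(345.5,167),(284,167)]
w=np.array([onz(P,u,87) for u in c]);print(w)
m=w.mean(0);s=((np.array([(238,215),(360,182),(412,236),(292,274)])+.5)/6-.5+[270,155]).mean(0)
t,e=tri(P,np.mean(c,0),S,s);print('tri',t,e)
th=np.radians(-12.5);b=np.array([np.cos(th),np.sin(th)]);y=np.array([-b[1],b[0]])
for q in (m,t): print('bar x,y',(q[:2]-[607.5,51.5])@b,(q[:2]-[607.5,51.5])@y)
d=(w[0]+w[1]-w[2]-w[3]);print('yaw',np.degrees(np.arctan2(d[1],d[0])))
d=w[1]-w[0];print('end edge',np.degrees(np.arctan2(d[0],-d[1])))
ctrl_img=ctrl.get_image('top')[:,:,::-1];cv2.imwrite('pics/t8.png',ctrl_img)
a=cv2.imread('pics/top0.png').astype(int);d=np.abs(a-ctrl_img)[180:240,180:235].max();print('plain-block region diff',d, np.abs(a-ctrl_img)[180:240,180:235].mean())
"
```

```text
[[607.3   79.34  87.  ]
 [597.66  35.82  87.  ]
 [540.09  47.88  87.  ]
 [550.08  92.93  87.  ]]
tri [574.59  63.88  84.7 ] 0.3325483692332975
bar x,y -35.62113948941242 4.898624415306163
bar x,y -34.8113408983716 4.968150504843215
yaw -12.595430130553481
end edge -12.488205620000425
plain-block region diff 76 6.262020202020202
```

Before handing in I have one doubt. The final centre measures bar x ≈ −35 mm, while flush would be −30, so the last "contact" may partly have been friction under downward load. I'll check both contacts from the scene pictures.

```bash
python3 -c "
from h import *
S=ctrl.camera_params('scene')
th=np.radians(-12.5);b=np.array([np.cos(th),np.sin(th)]);y=np.array([-b[1],b[0]])
B=lambda q:((q[:2]-[607.5,51.5])@b,(q[:2]-[607.5,51.5])@y)
f=lambda u:((np.array(u)+.5)/6-.5+[270,155])
print('bar top edge',[B(onz(S,f(u),37)) for u in [(108,218),(375,498)]])
print('now bottom corner',B(onz(S,f((315,413)),12)),'top corners',[B(onz(S,f(u),87)) for u in [(238,215),(292,274),(412,236),(360,182)]])
print('st1 bottom corner',B(onz(S,f((338,434)),12)),B(onz(S,f((390,415)),12)),'top',B(onz(S,f((275,283)),87)),B(onz(S,f((390,262)),87)))
# wrist: flange edges now
P=np.load('w7.npz');print('wrist flange top front edge',[B(onz(P,u,37)) for u in [(191,80),(453,80)]])
P=np.load('w5.npz')
print('st1 wrist: block top',[B(onz(P,u,87)) for u in [(250,220),(376,220)]],'bar edge',[B(onz(P,u,37)) for u in [(367,60),(364,120)]],[B(onz(P,u,12)) for u in [(359.5,60),(357,160)]])
"
python3 - <<'E'
import cv2,numpy as np
a=cv2.imread('pics/w7.png')[60:120,240:390];b=cv2.imread('pics/w5.png')[150:240,230:400]
cv2.imwrite('pics/zz.png',np.vstack([cv2.resize(a,(750,300),interpolation=2),cv2.resize(b,(567,300),interpolation=2)[:, :].copy() if 0 else cv2.resize(b,(750,300),interpolation=2)]))
E
```

```text
bar top edge [(np.float64(6.186031910420279), np.float64(-107.12655111465315)), (np.float64(4.245102395098819), np.float64(109.87900327118128))]
now bottom corner (np.float64(-19.051609788979714), np.float64(26.146531876920104)) top corners [(np.float64(-7.073671088491076), np.float64(-16.075058048169332)), (np.float64(-5.350850001757745), np.float64(29.969060185947374)), (np.float64(-59.586667612381746), np.float64(30.114268297562145)), (np.float64(-61.851761104687185), np.float64(-13.31928107531819))]
st1 bottom corner (np.float64(-20.15578067382914), np.float64(42.46731155889838)) (np.float64(-44.75977154409096), np.float64(41.983610284078026)) top (np.float64(3.349847469711357), np.float64(32.05829691632761)) (np.float64(-42.59654124926257), np.float64(41.31631985366148))
wrist flange top front edge [(np.float64(-0.5356324932167909), np.float64(108.81783094988364)), (np.float64(-0.4897710136147566), np.float64(-111.34553259168064))]
st1 wrist: block top [(np.float64(-45.36712410807347), np.float64(44.703972291459884)), (np.float64(-0.2125311061494813), np.float64(44.96470571487181))] bar edge [(np.float64(0.975283152860998), np.float64(104.61388371236147)), (np.float64(0.7599882794368698), np.float64(78.1664642732687))] [(np.float64(0.43919003426578035), np.float64(108.1020034883712)), (np.float64(1.096274801540201), np.float64(55.296993474824234))]
```

View pics/zz.png

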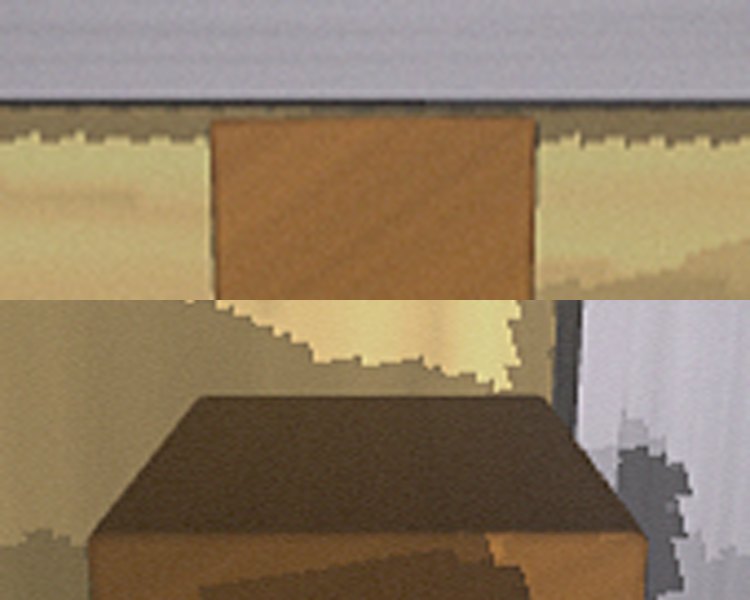

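The close-up of the last wrist picture shows a strip of a few mm between the tall end and the flange. In the bar-frame numbers the tall end is at x ≈ −5. The first contact is also not beyond doubt: the base corner was about 1–2 px from the flange foot. At 13.7 s there is time, so I'll repeat both pushes with the block just clear of the board, where any force must come from the bar.

```bash
python3 -c "
from h import *
plan(570.5,64.8,67.5,-102.5)"
```

```text
t 13.7 pos [519.27  76.13 196.45] rot [ 178.8    -0.06 -102.57] F [ 0.42  0.13 -0.18] w 84.8 q [-0.44  0.55  0.37  1.91 -0.29  0.76 -1.7 ]
-> shift [ -0.23 -55.15 127.82] roll -0.07
```

Emit:
send_rows:
  commands:
    - [85, 0, -20, 10, 0]
    - [85, 0, -45, 25, 0]
    - [85, 0, -55, 50, 0]
    - [85, 0, -55, 80, 0]
    - [85, 0, -55, 105, 0]

```text
clock: 14.2
eef_pos: [571.4, 63.9, 88.5]
tool_rot: [3.12, -0.002, -1.791]
force: [-0.8, 0.1, -0.1]
width: 84.9
```

```bash
python3 -c "
from h import *
plan(570.5,64.8,67.5,-102.5)"
```

```text
t 14.2 pos [571.4   63.94  88.54] rot [ 178.79   -0.09 -102.62] F [-0.75  0.07 -0.11] w 84.9 q [-0.34  0.76  0.29  1.84 -0.36  0.61 -1.61]
-> shift [-0.67  0.62 21.06] roll -0.12
```

Emit:
send_rows:
  commands:
    - [85, -0.5, 0.5, 10, 0]
    - [85, -0.5, 0.5, 19, 0]
    - [85, -0.5, 0.5, 21, 0]
    - [60, -0.5, 0.5, 21, 0]
    - [35, -0.5, 0.5, 21, 0]

```text
clock: 14.7
eef_pos: [571.4, 64.6, 68.6]
tool_rot: [3.122, -0.001, -1.791]
force: [0.1, 0.1, -0.0]
width: 58.3
```

Emit:
send_rows:
  commands:
    - [35, 0, 0, 0, 0]
    - [35, 0, 0, 0, 0]
    - [35, 0, 0, 0, 0]

```text
clock: 15.0
eef_pos: [572.2, 64.6, 69.5]
tool_rot: [3.124, -0.0, -1.791]
force: [0.1, -0.6, 5.7]
width: 45.4
```

Emit:
send_rows:
  commands:
    - [35, 0, 2, -5, 0]
    - [35, 0, 10, -20, 0]
    - [35, 0, 20, -35, 0]
    - [35, 0, 30, -50, 0]
    - [35, 0, 32, -50, 0]

```text
clock: 15.5
eef_pos: [541.5, 72.0, 121.6]
tool_rot: [3.125, 0.001, -1.79]
force: [0.7, 0.4, -1.4]
width: 45.0
```

Emit:
send_rows:
  commands:
    - [35, 0, 0, 0, -8]
    - [35, 0, 0, 0, -16]
    - [35, 0, 0, 0, -24]
    - [35, 0, 0, 0, -32]
    - [35, 0, 0, 0, -40]

```text
clock: 16.0
eef_pos: [541.4, 71.9, 120.8]
tool_rot: [3.129, 0.011, -1.087]
force: [-1.1, 0.8, -0.8]
width: 45.2
```

Emit:
send_rows:
  commands:
    - [35, 0, 0, 0, -8]
    - [35, 0, 0, 0, -16]
    - [35, 0, 0, 0, -24]
    - [35, 0, 0, 0, -32]
    - [35, 0, 0, 0, -40]

```text
clock: 16.5
eef_pos: [541.3, 71.8, 120.1]
tool_rot: [3.139, 0.018, -0.383]
force: [-0.8, -1.0, -1.7]
width: 45.0
```

```bash
python3 -c "
from h import *
plan(551.3,75.1,80,-12.5)"
```

```text
t 16.5 pos [541.26  71.85 120.06] rot [179.87   1.01 -21.94] F [-0.82 -1.03 -1.7 ] w 45.0 q [-0.12  0.66 -0.09  1.91  0.08  0.59 -0.64]
-> shift [ 8.8  -6.86 39.9 ] roll -9.44
```

Emit:
send_rows:
  commands:
    - [35, 4, -3, 10, -5]
    - [35, 8, -7, 22, -9.5]
    - [35, 9, -7, 36, -9.5]
    - [35, 9, -7, 45, -9.5]
    - [35, 9, -7, 48, -9.5]

```text
clock: 17.0
eef_pos: [550.1, 75.1, 70.4]
tool_rot: [3.141, 0.021, -0.219]
force: [-2.5, 2.0, 6.7]
width: 45.4
```

```bash
python3 -c "
from h import *
plan(584.5,68,72,-12.5)"
```

```text
t 17.0 pos [550.08  75.05  70.39] rot [179.97   1.19 -12.53] F [-2.5   1.96  6.69] w 45.4 q [-0.11  0.75 -0.12  1.9   0.15  0.51 -0.54]
-> shift [35.09 -0.58 -2.34] roll -0.03
```

It touches the board at TCP z = 70.4. I'll rise 2 mm and move to the bar.

Emit:
send_rows:
  commands:
    - [35, 0, 0, -2, 0]
    - [35, 8, 0, -2.5, 0]
    - [35, 16, 0, -2.5, 0]
    - [35, 24, 0, -2.5, 0]
    - [35, 30, 0, -2.5, 0]

```text
clock: 17.5
eef_pos: [580.9, 68.1, 72.6]
tool_rot: [3.141, 0.019, -0.219]
force: [0.8, -0.9, -2.3]
width: 45.2
```

Emit:
send_rows:
  commands:
    - [35, 1, 0, 0, 0]
    - [35, 2, 0, 0, 0]
    - [35, 2, 0, 0, 0]

```text
clock: 17.8
eef_pos: [582.7, 67.7, 72.5]
tool_rot: [3.141, 0.02, -0.219]
force: [-0.3, -0.7, -1.4]
width: 45.2
```

Emit:
send_rows:
  commands:
    - [35, 1, 0, 0, 0]
    - [35, 2, 0, 0, 0]
    - [35, 2, 0, 0, 0]

```text
clock: 18.1
eef_pos: [584.7, 67.3, 72.5]
tool_rot: [3.141, 0.02, -0.219]
force: [0.5, -0.7, -1.9]
width: 44.8
```

Emit:
send_rows:
  commands:
    - [35, 1, 0, 0, 0]
    - [35, 2, 0, 0, 0]
    - [35, 2, 0, 0, 0]

```text
clock: 18.4
eef_pos: [586.8, 66.8, 72.4]
tool_rot: [3.141, 0.019, -0.219]
force: [-0.6, -0.3, -1.9]
width: 45.3
```

Emit:
send_rows:
  commands:
    - [35, 1, 0, 0, 0]
    - [35, 2, 0, 0, 0]
    - [35, 2, 0, 0, 0]

```text
clock: 18.7
eef_pos: [588.1, 66.6, 72.3]
tool_rot: [3.141, 0.021, -0.22]
force: [-2.7, 0.3, 0.3]
width: 45.1
```

Emit:
send_rows:
  commands:
    - [35, 1, 0, 0, 0]
    - [35, 2, 0, 0, 0]
    - [35, 2, 0, 0, 0]

```text
clock: 19.0
eef_pos: [588.3, 66.5, 72.0]
tool_rot: [3.141, 0.025, -0.22]
force: [-5.0, 2.5, 2.3]
width: 45.6
```

Fx rises only at TCP x = 588 with the block clear of the board, so this is contact with the bar. I'll keep pressing while lowering the last 2 mm.

Emit:
send_rows:
  commands:
    - [35, 2, 0, 0.5, 0]
    - [35, 2.5, 0, 1, 0]
    - [35, 2.5, 0, 2, 0]
    - [35, 2.5, 0, 2.5, 0]
    - [35, 3, 0, 2.5, 0]

```text
clock: 19.5
eef_pos: [588.8, 67.1, 70.2]
tool_rot: [3.14, 0.029, -0.22]
force: [-9.0, 3.6, 11.4]
width: 45.2
```

```bash
python3 -c "
from h import *
plan(584.5,68,72,-12.5)
cv2.imwrite('pics/w9.png',ctrl.get_image('wrist')[:,:,::-1])"
```

```text
t 19.5 pos [588.8   67.07  70.16] rot [179.93   1.68 -12.63] F [-8.99  3.63 11.37] w 45.2 q [-0.08  0.79 -0.13  1.79  0.14  0.6  -0.51]
-> shift [-4.45  0.03 -1.71] roll -0.13
```

View pics/w9.png

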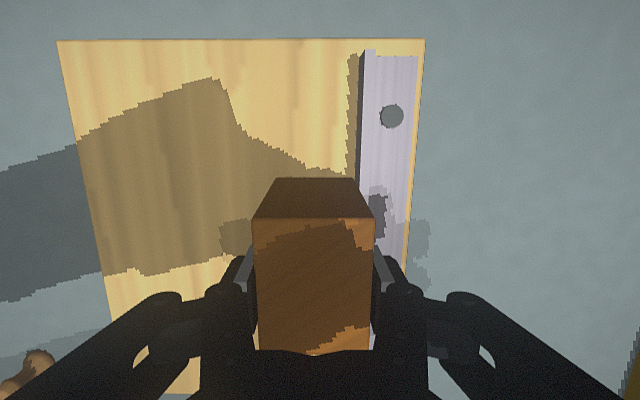

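The view matches the first push: the block's base corner at (355,180) meets the flange foot, so the contact is confirmed. Now the quarter turn again.

Emit:
send_rows:
  commands:
    - [35, -6, 0, -1, 0]
    - [35, -15, 0, -8, 0]
    - [35, -30, 0, -22, 0]
    - [35, -45, 0, -40, 0]
    - [35, -50, 0, -50, 0]

```text
clock: 20.05
eef_pos: [540.6, 78.2, 123.0]
tool_rot: [3.141, 0.028, -0.219]
force: [0.2, 1.0, -0.6]
width: 44.9
```

Emit:
send_rows:
  commands:
    - [35, 0, 0, 0, 8]
    - [35, 0, 0, 0, 16]
    - [35, 0, 0, 0, 24]
    - [35, 0, 0, 0, 32]
    - [35, 0, 0, 0, 40]

```text
clock: 20.55
eef_pos: [541.5, 78.0, 123.4]
tool_rot: [3.124, 0.02, -0.923]
force: [0.0, -0.1, -0.3]
width: 45.1
```

Emit:
send_rows:
  commands:
    - [35, 0, 0, 0, 8]
    - [35, 0, 0, 0, 16]
    - [35, 0, 0, 0, 24]
    - [35, 0, 0, 0, 32]
    - [35, 0, 0, 0, 40]

```text
clock: 21.05
eef_pos: [542.2, 78.0, 123.6]
tool_rot: [3.117, 0.004, -1.626]
force: [0.1, -0.4, 0.1]
width: 45.6
```

```bash
python3 -c "
from h import *
plan(540.3,71.6,80,-102.5)"
```

```text
t 21.05 pos [542.25  77.97 123.65] rot [178.58   0.22 -93.19] F [ 0.12 -0.38  0.11] w 45.6 q [-0.36  0.68  0.26  1.9  -0.3   0.63 -1.53]
-> shift [ 6.63  0.51 43.65] roll 9.31
```

Emit:
send_rows:
  commands:
    - [35, 3, 0, 12, 5]
    - [35, 6.5, 0.5, 25, 9.5]
    - [35, 6.5, 0.5, 38, 9.5]
    - [35, 6.5, 0.5, 48, 9.5]
    - [35, 6.5, 0.5, 51, 9.5]

```text
clock: 21.55
eef_pos: [539.7, 72.0, 71.5]
tool_rot: [3.115, -0.0, -1.791]
force: [-0.9, 0.3, -1.5]
width: 45.2
```

Emit:
send_rows:
  commands:
    - [35, 0, -7, 0, 0]
    - [35, 0, -14, 0, 0]
    - [35, 0, -21, 0, 0]
    - [35, 0, -28, 0, 0]
    - [35, 0, -30, 0, 0]

```text
clock: 22.05
eef_pos: [570.5, 65.0, 71.1]
tool_rot: [3.117, -0.0, -1.791]
force: [-0.4, 0.6, -0.5]
width: 45.0
```

```bash
python3 -c "
from h import *
plan(574.3,63.5,72,-102.5)"
```

```text
t 22.05 pos [570.48  64.98  71.05] rot [ 178.59   -0.01 -102.61] F [-0.41  0.6  -0.52] w 45.0 q [-0.33  0.79  0.27  1.85 -0.37  0.57 -1.61]
-> shift [ 0.61 -4.03 -1.04] roll -0.11
```

Emit:
send_rows:
  commands:
    - [35, 0, -1, -0.8, 0]
    - [35, 0, -2, -1, 0]
    - [35, 0, -3, -1, 0]
    - [35, 0, -3, -1, 0]

```text
clock: 22.45
eef_pos: [573.4, 64.4, 72.0]
tool_rot: [3.117, -0.0, -1.791]
force: [-0.2, 0.2, -2.4]
width: 45.3
```

Emit:
send_rows:
  commands:
    - [35, 0, -1, 0, 0]
    - [35, 0, -2, 0, 0]
    - [35, 0, -2, 0, 0]

```text
clock: 22.75
eef_pos: [575.5, 63.9, 72.0]
tool_rot: [3.117, -0.0, -1.791]
force: [0.9, 0.5, -1.5]
width: 45.0
```

Emit:
send_rows:
  commands:
    - [35, 0, -1, 0, 0]
    - [35, 0, -2, 0, 0]
    - [35, 0, -2, 0, 0]

```text
clock: 23.05
eef_pos: [577.6, 63.4, 71.9]
tool_rot: [3.117, -0.0, -1.791]
force: [-0.3, 0.1, -1.8]
width: 45.1
```

Emit:
send_rows:
  commands:
    - [35, 0, -1, 0, 0]
    - [35, 0, -2, 0, 0]
    - [35, 0, -2, 0, 0]

```text
clock: 23.35
eef_pos: [578.0, 63.4, 71.6]
tool_rot: [3.114, -0.0, -1.791]
force: [-4.3, 1.0, 2.1]
width: 45.0
```

Emit:
send_rows:
  commands:
    - [35, 0, -1, 0, 0]
    - [35, 0, -2, 0, 0]
    - [35, 0, -2, 0, 0]

```text
clock: 23.65
eef_pos: [578.2, 63.3, 71.3]
tool_rot: [3.11, -0.0, -1.791]
force: [-5.0, 1.0, 1.6]
width: 45.5
```

The tall end is now against the bar, with −5 N while clear of the board. I'll ease back slightly, lower until it stands, then let go.

Emit:
send_rows:
  commands:
    - [35, 0, 0, 0.5, 0]
    - [35, 0, 0, 1, 0]
    - [35, 0, 0, 1.5, 0]
    - [35, 0, 0, 2, 0]
    - [35, 0, 0, 2, 0]

```text
clock: 24.15
eef_pos: [578.1, 63.4, 70.0]
tool_rot: [3.11, -0.0, -1.791]
force: [-4.8, 0.9, 6.5]
width: 45.6
```

Emit:
send_rows:
  commands:
    - [40, 0, 0, 0, 0]
    - [55, 0, 0, 0, 0]
    - [70, 0, 0, 0, 0]
    - [85, 0, 0, 0, 0]
    - [85, 0, 0, 0, 0]

```text
clock: 24.65
eef_pos: [578.8, 63.2, 70.1]
tool_rot: [3.111, -0.0, -1.791]
force: [-0.0, 1.0, -0.2]
width: 85.6
```

Emit:
send_rows:
  commands:
    - [85, 0, 0, -5, 0]
    - [85, 0, 0, -20, 0]
    - [85, 0, 0, -50, 0]
    - [85, 0, 0, -90, 0]
    - [85, 0, 0, -125, 0]

```text
clock: 25.15
eef_pos: [582.9, 62.1, 197.9]
tool_rot: [3.113, 0.0, -1.791]
force: [0.8, 0.1, -0.0]
width: 85.1
```

Emit:
send_rows:
  commands:
    - [85, 0, 20, 0, 0]
    - [85, 0, 45, 0, 0]
    - [85, 0, 60, 0, 0]
    - [85, 0, 60, 0, 0]
    - [85, 0, 60, 0, 0]

```text
clock: 25.65
eef_pos: [525.4, 75.3, 200.7]
tool_rot: [3.115, 0.001, -1.791]
force: [0.1, -0.3, 0.6]
width: 85.2
```

```bash
python3 -c "
from h import *
plan(574.3,58.7,67,-102.5)
np.savez('w10.npz',**ctrl.camera_params('wrist'))
a=ctrl.get_image('wrist')[:,:,::-1]
cv2.imwrite('pics/w10.png',a)
b=ctrl.get_image('scene')[:,:,::-1];cv2.imwrite('pics/s10.png',b)
f=lambda i,x,y,w,h,s:cv2.resize(i[y:y+h,x:x+w],None,fx=s,fy=s,interpolation=cv2.INTER_CUBIC)
cv2.imwrite('pics/z10.png',f(b,270,155,120,100,6))
"
```

```text
t 25.65 pos [525.35  75.3  200.72] rot [ 178.49    0.06 -102.62] F [ 0.12 -0.3   0.57] w 85.2 q [-0.43  0.55  0.37  1.88 -0.28  0.78 -1.7 ]
-> shift [  5.64 -54.9  132.31] roll -0.12
```

View pics/w10.png

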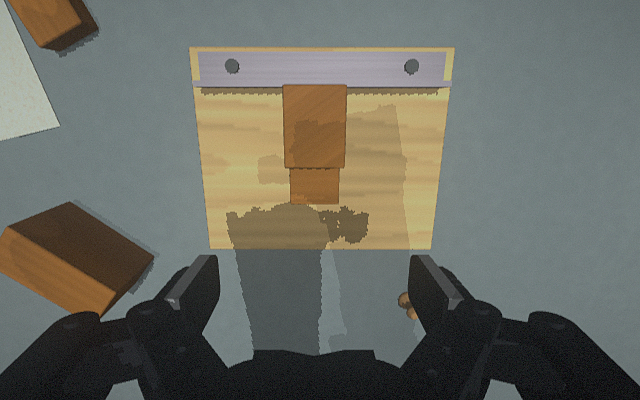

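View pics/z10.png

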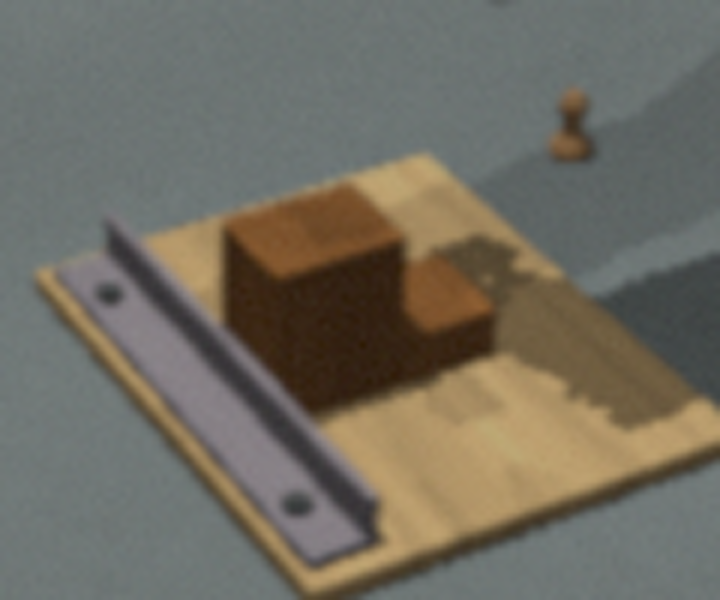

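View pics/s10.png

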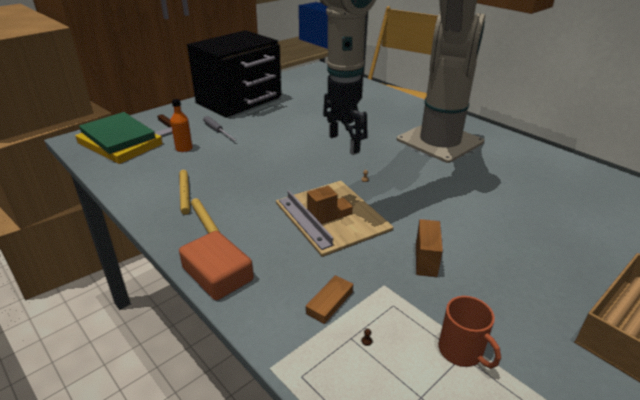

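The block's top face now reaches the flange edge: (284–347, 85) in the wrist view, with the flange at row 84–87. It stands upright, and the plain block is still at (430,247) in the scene view.

```bash
python3 -c "
from h import *
P=np.load('w10.npz');S=ctrl.camera_params('scene')
c=[(283.5,85),(347,85),(345.5,167),(285,167)]
w=np.array([onz(P,u,87) for u in c]);m=w.mean(0)
s=((np.array([(226,228),(346,186),(404,240),(280,277)])+.5)/6-.5+[270,155]).mean(0)
t,e=tri(P,np.mean(c,0),S,s)
th=np.radians(-12.5);b=np.array([np.cos(th),np.sin(th)]);y=np.array([-b[1],b[0]])
for q in (m,t): print('bar x,y',(q[:2]-[607.5,51.5])@b,(q[:2]-[607.5,51.5])@y,q)
d=(w[0]+w[1]-w[2]-w[3]);print('yaw',np.degrees(np.arctan2(d[1],d[0])))
a=cv2.imread('pics/scene0.png').astype(int);n=cv2.imread('pics/s10.png').astype(int)
print('plain diff',np.abs(a-n)[215:280,410:448].mean(),'bg',np.abs(a-n)[215:280,480:520].mean())
print(ctrl.finish_job())
"
```

```text
bar x,y -30.659896762764554 4.839877155019136 [578.61  62.86  87.  ]
bar x,y -29.824767717685745 4.829017410954438 [579.43  62.67  83.38]
yaw -12.48675691471092
plain diff 4.697165991902834 bg 5.618333333333333
the job is handed in; nothing more can be done
None
```

The stepped block now stands released on the board with its tall end flush against the bar, after a long-side push that touched the bar. I handed the job in at about 26 s; it gives no verdict.

- **Long-side contact:** I pushed the long side against the bar twice. The second time I held the block just clear of the board, so the 5–9 N had to come from the bar. It stayed parallel to the bar, and I lowered it onto the board while still pressing.
- **Quarter turn:** On the first try, friction on the board stopped the tall end about 5 mm short of the bar. I noticed it in the pictures and repeated the whole sequence. The second time it touched with about 5 N.
- **Last checks:**
  - The block's origin is at bar x ≈ −30 to −31 mm (flush is −30) and y ≈ +5 mm.
  - Its yaw is −12.5°, the same as the bar's, to within the measurement.
  - The block stands upright, and the gripper has let go and is clear of it.
- **Plain block:** It shows no change in the scene view beyond image noise.
- **Disagreements:** Triangulating the top of the block gave 83–85 mm, against the expected 87 mm. One early board corner measured 4 mm high instead of 12 mm. I put both down to calibration and pixel error.

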